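# Release the interlocked catch levers and open the knife-safe drawer

## Task

Open the child-safe drawer of the small spice cabinet: push its two blue catch levers fully back, one after the other, then pull the drawer all the way out and let go. A hidden interlock blocks one of the levers until the other has been thrown, and nothing shows which, so try with a gentle push and never force a lever that will not go. Leave both levers back, and do not disturb the mug, jar and tumbler standing around.

Things in the scene. Friction and masses are not known exactly. Their poses are not given: they have to be found in the camera images.
- cabinet: small fixed wooden spice cabinet, 170 deep x 260 wide x 314 mm high; origin at the centre of its underside on the worktop; +x points from its front to its back (away from the robot), +y to the robot's left, z up. In these axes (mm): drawer front at x -85, z 8 to 84; side cheeks between console and shelf only at x 40 to 80, back panel at x 75
- shelf_edge (a point): middle of the lower front edge of the shelf that overhangs the levers: cabinet x 10, z 300; shelf 270 mm wide, top at z 314, things 90 to 160 mm tall on it. Because of it a tool pointing straight down cannot follow a lever to the back: come from the front with the tool leaning 25 to 45 degrees (fingers pointing forward and down)
- console_top (a point): middle of the front edge of the flat top of the white lever console above the drawer: cabinet x -70, z 130; the levers come out of two slots in that top
- lever_left (a joint): left catch lever (at cabinet y +70), rad: 0 = leaning 0.5 rad (29 degrees) to the front, 1.05 = thrown fully back (leaning 0.55 rad to the back). Hinge axis along the cabinet's y at x -10, z 115, inside the console. It stays where it is left. Free, it needs about 2 N at the grip all the way; blocked, it goes only about 0.1 to 0.2 rad and stops hard
- lever_right (a joint): right catch lever (at cabinet y -70): same as the left one
- left_grip (a point): on the left lever's axis line, 75 mm from its hinge, in the middle of its blue grip (round, 16 to 23 mm thick, reaching from 40 to 102 mm from the hinge); moves with the lever
- right_grip (a point): the same point on the right lever
- drawer (a joint): drawer travel towards the robot, m: 0 = shut, 0.075 = fully out (end stop). Locked until both levers are thrown; then it takes about 2 N and stays where it is left
- drawer_handle (a point): middle of the drawer's steel bar handle; the bar is 12 mm thick, lies along the cabinet's y, 104 mm long and straight, 52 mm above the worktop, with 48 mm free between the bar and the drawer front; moves with the drawer
- mug: pink and white mug, 90x122x105 mm, bystander, origin at its underside
- pasta_jar: glass jar of pasta, 81 mm wide, 163 mm tall, bystander, origin at its underside
- tumbler: black tumbler, 75 mm wide, 158 mm tall, bystander, origin at its underside

How it is judged:
On the way, in this order (a step that is already met when the one before it is completed fails the run):
1. one of the two levers is thrown fully back (over 0.88 rad), the other not yet (((value of joint lever_left above 0.88 rad and value of joint lever_right below 0.4 rad) or (value of joint lever_right above 0.88 rad and value of joint lever_left below 0.4 rad))), for 0.2 s.
2. both levers are thrown fully back (over 0.88 rad), the drawer still shut (value of joint each of lever_left, lever_right above 0.88 rad and value of joint drawer below 0.02 m), for 0.2 s.
At the end, for the whole second after the job is handed in: the drawer is out by more than 65 of its 75 mm, both levers are thrown back (over 0.88 of 1.05 rad) (value of joint drawer above 0.065 m and value of joint each of lever_left, lever_right above 0.88 rad); the robot touches nothing.
It fails at once if a lever, the drawer or the cabinet is forced (over 45 N from the robot) (contact force between any of the fingers, the arm and cabinet above 45 N).
It fails at once if a bystander is moved more than 30 mm (distance of any of mug, pasta_jar, tumbler from where it was at the start of the episode above 0.03 m).
It also fails if it takes over 51 s, if anything falls off the work surface, if the arm or the gripper's body presses on something with over 40 N, if the wrist force passes 120 N, or if a joint passes its speed limit or range.

## Robot

A 6-joint arm with a two-finger parallel gripper is mounted at the origin on a cart in front of the work surface, level with it; the furniture and walls round the work are solid. World frame = base frame: x ahead of the robot, y to its left, z up, the work surface at z = 0. Lengths are in m, angles in rad, forces in N, time in s.
With the tool pointing down it reaches from about 0.25 to 0.775 m from the base axis. Payload 4 kg.
Tool frame: the origin (TCP) lies midway between the tips of the shut fingers; the grasp point (between the pads) lies 19 mm behind it; y points along the fingers, x is the direction in which the jaws open and shut, and the axes are right-handed (so a half turn about y gives the same grasp; the last joint's range is limited). The gripper opens to 94 mm and grips with 3 to 60 N. Pads are 16 mm wide; open, the fingers measure 119 mm over their backs; the gripper's body (75 mm by 177 mm) begins 78 mm behind the grasp point.
Start: joints at [1.06, 0.087, 1.371, -0, 1.684, -0.103], TCP at [0.218, 0.505, 0.206] pointing down, gripper open.
Joint ranges: [-3.1, 3.1], [-0.76, 2.03], [0.27, 2.55], [-1.08, 4.22], [0.17, 2.65], [-2.57, 2.57]. Speed limits (rad/s): [2.79, 2.79, 3.14, 3.14, 3.14, 3.14].

## Interface

Orientations are given as [roll, pitch, yaw] about the fixed x, y, z axes, in that order (R = Rz(yaw) Ry(pitch) Rx(roll)).
In Python, from bench import robot gives the robot as it stands.
- The arm moves only by the tool step_arm, never from a script. Its argument "commands" is a list of rows, each an object with "xyz": the shift along the world's x, y, z in m, a list of three; "twist": the turn, a rotation vector about the world's x, y, z in degrees, a list of three. In form: [{"xyz": [tx, ty, tz], "twist": [ax, ay, az]}, ...]. A call has 1 to 12 rows; each row is the pose to reach, as a shift and turn from the pose commanded when the call began; what a row does not reach only later rows make up. A row lasts 1/12 s, in which the tool goes at most 41.7 mm and 7.16 degrees, less where a joint would pass 70% of its speed; a pose out of reach is approached as far as the arm can. A call with a gripper value outside its range is refused whole. "fingers" is the closure in counts, from 0 (fully open) to 255 (shut), set as the call begins (left out, the last holds). The fingers move at their own pace and stop on an object; the grip force is fixed at half the most. Time passes only in rows, so rows that repeat a pose let the fingers close. It gives the time, the measured TCP pose, the force and the opening at its end, in the units of the state.
- robot.get_obs(): the state, without advancing time (a new reading comes with each control period).
- robot.snapshot(name): name is "side" or "top"; returns (picture, depth): 384x512x3 uint8, red, green, blue; 384x512 float32, m along the optical axis (not along the pixel's ray), 0 where there is no reading.
- robot.camera_info(name): a dict with "fx", "fy", "cx", "cy" (pixels), "k1" (the pictures are not rectified: a ray, as slopes to the right and down, at radius r is drawn at 1 + k1 r^2 times it, then the intrinsics apply), "R" (3x3) and "t" (3): a world point X has camera coordinates R X + t. Camera axes: x right, y down, z forward; pixel columns grow to the right and rows downward; lengths in m; the calibration is good to about 2 mm. A picture is of the moment at which its call begins. camera_info takes no time and is no camera call.
- robot.close_job(): hands the job in, once; it reports no verdict.
The state is a dict: "time": time; "joint_positions": joint angles; "qvel": joint speeds; "joint_torque": joint torques, N m; "tool_pos": TCP position; "ee_rot": TCP orientation; "wrist_force": force on the tool from outside, world axes, zero at the start; "wrist_torque": the same for the moment, N m; "width": finger opening in m.
Only numpy, scipy, OpenCV 4.12 (cv2) and the standard library are available. Lean on these libraries where they do the work, as an engineer would, in place of code of your own. Each camera call takes 0.05 s, during which the arm holds its last target.

## Working session

There is one attempt and no reset: what is moved stays moved. The work goes in short steps, Python scripts to look and compute and a tool call to move; the robot and the scene stay as the last step left them, time stands still between calls to the robot, and variables do not carry over. Pictures are saved under pics/ and viewed, and the job is handed in when it is done.

Besides the shell and the picture viewer there is one more tool, called after "Emit:" by a JSON object that holds its "method" and its "body". step_arm: Moves the arm, as the interface text tells. Its arguments: {"type":"object","properties":{"commands":{"type":"array"},"fingers":{"type":"number"}},"required":["commands"]}

```bash
mkdir -p pics; ls; python3 - <<'E'
from bench import robot
import cv2,numpy as np
o=robot.get_obs()
for k,v in o.items(): print(k,np.round(v,3))
for n in("side","top"):
    p,d=robot.snapshot(n); cv2.imwrite(f"pics/{n}0.png",p[:,:,::-1]); np.savez(f"{n}0.npz",p=p,d=d)
    c=robot.camera_info(n);print(n,{k:np.round(v,4).tolist() for k,v in c.items()}, (d>0).mean())
E
```

```text
pics
time 0.0
joint_positions [ 1.06   0.088  1.372 -0.     1.684 -0.103]
qvel [-0.001 -0.002  0.001  0.     0.003 -0.001]
joint_torque [ 1.0000e-03 -3.4019e+01 -3.0243e+01  7.2000e-02  3.3000e-02 -0.0000e+00]
tool_pos [0.218 0.504 0.204]
ee_rot [-1.571  0.002  1.163]
wrist_force [0.079 0.435 0.152]
wrist_torque [ 0.033 -0.047  0.06 ]
width 0.094
side {'fx': 447.0284, 'fy': 447.0284, 'cx': 252.7571, 'cy': 198.4094, 'k1': 0.0383, 'R': [[0.9662, -0.257, 0.0219], [-0.1376, -0.5855, -0.7989], [0.2182, 0.7688, -0.6011]], 't': [-0.5126, 0.2596, 1.1806]} 0.9932810465494791
top {'fx': 420.7755, 'fy': 420.7755, 'cx': 254.245, 'cy': 187.9778, 'k1': -0.0435, 'R': [[-0.0113, -0.9995, -0.0295], [-0.9818, 0.0167, -0.1891], [0.1895, 0.0268, -0.9815]], 't': [0.0921, 0.561, 1.2041]} 0.9958089192708334
```

View pics/side0.png

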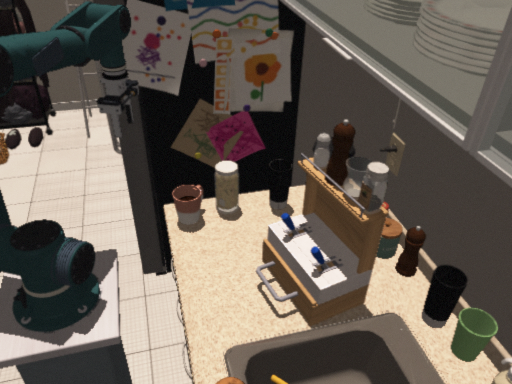

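View pics/top0.png

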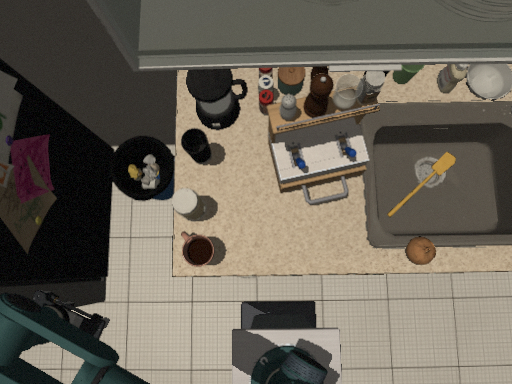

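The side view shows the blue grips near (289,222) and (319,256) and the handle near (275,283). The mug, jar and tumbler are at (188,203), (227,187) and (280,183). In the top view the grips are at (298,160) and (348,153), and the handle is at (326,192).

```bash
cat > h.py <<'E'
from bench import robot
import cv2,numpy as np
def cam(n):
    c=robot.camera_info(n); return {k:np.array(v,float) for k,v in c.items()}
def cloud(n,d):
    c=cam(n); v,u=np.mgrid[0:384,0:512]
    K=np.array([[c['fx'],0,c['cx']],[0,c['fy'],c['cy']],[0,0,1]])
    pts=np.stack([u,v],-1).reshape(-1,1,2).astype(float)
    s=cv2.undistortPoints(pts,K,np.array([c['k1'],0,0,0.])).reshape(384,512,2)
    P=np.dstack([s,np.ones((384,512))])*d[...,None]
    return (P-c['t'])@c['R']   # R^T (P-t)
def blue(p):
    h=cv2.cvtColor(p,cv2.COLOR_RGB2HSV); return cv2.inRange(h,(105,150,60),(128,255,255))
def save(name,p,box=None,s=1):
    if box: p=p[box[1]:box[3],box[0]:box[2]]
    cv2.imwrite(name,cv2.resize(p[:,:,::-1],None,fx=s,fy=s,interpolation=cv2.INTER_CUBIC))
E
python3 - <<'E'
from h import *
for n in("side","top"):
    z=np.load(n+"0.npz");p,d=z['p'],z['d'];X=cloud(n,d)
    print(n,'worktop z',X[{'side':(260,220),'top':(230,300)}[n]].round(4))
    k,l,st,ce=cv2.connectedComponentsWithStats(blue(p))
    for i in range(1,k):
        if st[i,4]>15:
            q=X[l==i]; print(st[i],ce[i].round(1),np.median(q,0).round(4),q.min(0).round(3),q.max(0).round(3))
    b=(250,190,380,320) if n=='side' else (250,90,390,220)
    save(f"pics/{n}0z.png",p,b,4.4)
# plane pts of console top: height 0.13 in both
    m=(abs(X[...,2]-0.13)<.004)&(p.min(2)>110)&(X[...,0]>.3)&(X[...,0]<.9)
    k,l,st,ce=cv2.connectedComponentsWithStats(m.astype(np.uint8)); i=1+st[1:,4].argmax()
    q=X[l==i]; r=cv2.minAreaRect((q[:,:2]*1000).astype(np.float32)); print('console',st[i],r,cv2.boxPoints(r).round(1).tolist(),np.median(q[:,2]))
E
```

```text
side worktop z [0.4405 0.0322 0.0014]
[282 213  12  17  82] [287.1 219.7] [ 0.6031 -0.0525  0.1958] [ 0.273 -0.887  0.151] [ 0.623 -0.039  0.928]
[312 247  12  17  86] [317.1 253.9] [ 0.6315 -0.1895  0.1952] [ 0.619 -0.195  0.155] [ 0.654 -0.179  0.208]
console [ 268  221   79   69 1580] ((636.65673828125, -109.88131713867188), (81.84420776367188, 263.0738220214844), 12.017925262451172) [[569.2000122070312, 10.300000190734863], [624.0, -247.10000610351562], [704.0999755859375, -230.0], [649.2999877929688, 27.299999237060547]] 0.13026000164147167
top worktop z [ 0.4394 -0.0527  0.0014]
[345 147  11  10  66] [350.2 151.4] [ 0.6297 -0.1782  0.1989] [ 0.617 -0.19   0.156] [ 0.653 -0.172  0.208]
[296 158   9  10  59] [300.1 162.7] [ 0.5995 -0.0422  0.2   ] [ 0.324 -0.053  0.156] [0.623 0.05  1.291]
console [ 272  135   97   45 1915] ((648.5339965820312, -106.70132446289062), (108.76770782470703, 258.4542541503906), 11.19379997253418) [[570.0999755859375, 9.5], [620.2999877929688, -244.0], [727.0, -222.89999389648438], [676.7999877929688, 30.600000381469727]] 0.13004721186883755
```

View pics/side0z.png

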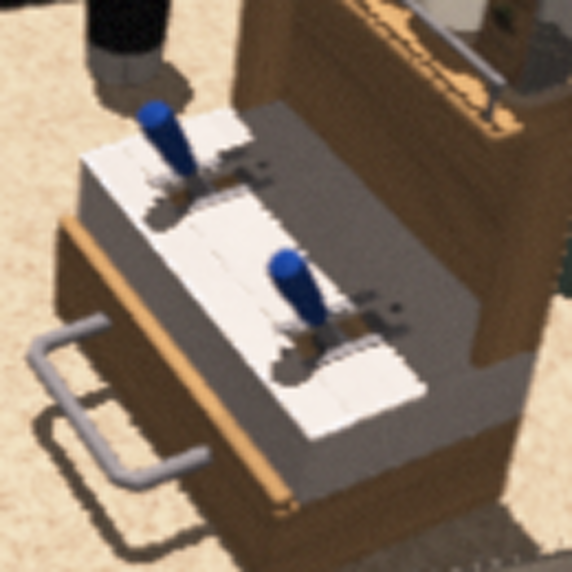

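View pics/top0z.png

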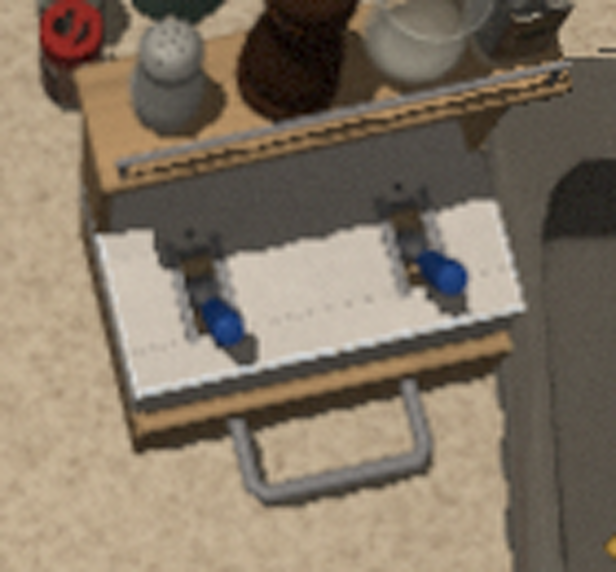

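```bash
python3 - <<'E'
from h import *
# cabinet yaw from console edges; handle by depth z~.052
for n in("side","top"):
    z=np.load(n+"0.npz");p,d=z['p'],z['d'];X=cloud(n,d)
    m=(abs(X[...,2]-0.055)<.012)&(X[...,0]>.46)&(X[...,0]<.62)&(X[...,1]<0.05)&(X[...,1]>-.3)&(p.max(2).astype(int)-p.min(2)<30)
    q=X[m]; print(n,len(q),q.min(0),q.max(0)); 
    r=cv2.minAreaRect((q[:,:2]*1000).astype(np.float32)); print(r)
    # drawer/wood front: columns; bystanders
    for nm,z0,z1,xr,yr in(("all",.05,.2,(.2,.95),(.05,.45)),):
        mm=(X[...,2]>z0)&(X[...,2]<z1)&(X[...,0]>xr[0])&(X[...,0]<xr[1])&(X[...,1]>yr[0])&(X[...,1]<yr[1])
        k,l,st,ce=cv2.connectedComponentsWithStats(mm.astype(np.uint8))
        for i in range(1,k):
            if st[i,4]>60: qq=X[l==i]; print(ce[i].round(),st[i,4],qq.min(0).round(3),qq.max(0).round(3))
E
```

```text
side 319 [ 0.51569413 -0.19554932  0.04405072] [ 0.59824761 -0.05129942  0.06355359]
((554.6586303710938, -125.00433349609375), (62.1043701171875, 139.4081268310547), 11.22600269317627)
[279. 178.] 784 [0.646 0.209 0.05 ] [0.72  0.29  0.161]
[226. 182.] 951 [0.472 0.227 0.05 ] [0.552 0.308 0.167]
[187. 198.] 751 [0.335 0.195 0.05 ] [0.436 0.293 0.108]
top 392 [ 0.51405234 -0.24406352  0.043155  ] [0.61652791 0.01826856 0.06686688]
((562.3837280273438, -111.07240295410156), (262.51190185546875, 98.6418228149414), 87.87935638427734)
[261.  89.] 216 [0.81  0.05  0.051] [0.931 0.066 0.11 ]
[221. 108.] 993 [0.757 0.098 0.05 ] [0.871 0.263 0.2  ]
[196. 144.] 618 [0.642 0.213 0.05 ] [0.718 0.287 0.163]
[188. 203.] 801 [0.471 0.233 0.051] [0.55  0.309 0.17 ]
[197. 249.] 867 [0.334 0.2   0.05 ] [0.436 0.297 0.112]
```

The measurements agree. Cabinet yaw is about 11.5° and its origin about (0.664, -0.104). The grips land where those figures predict, at (0.605,-0.044) and (0.632,-0.182). I'll lift clear, then turn the tool to face the cabinet.

Emit:
{"method": "step_arm", "body": {"commands": [{"xyz": [0, 0, 0.04], "twist": [0, 0, -7]}, {"xyz": [0, 0, 0.08], "twist": [0, 0, -14]}, {"xyz": [0, 0, 0.12], "twist": [0, 0, -21]}, {"xyz": [0, 0, 0.16], "twist": [0, 0, -28]}, {"xyz": [0, -0.04, 0.18], "twist": [0, 0, -35]}, {"xyz": [0.01, -0.08, 0.19], "twist": [0, 0, -42]}, {"xyz": [0.03, -0.115, 0.19], "twist": [0, 0, -49]}, {"xyz": [0.05, -0.15, 0.19], "twist": [0, 0, -56]}, {"xyz": [0.07, -0.185, 0.19], "twist": [0, 0, -63]}, {"xyz": [0.09, -0.22, 0.19], "twist": [0, 0, -70]}, {"xyz": [0.11, -0.255, 0.19], "twist": [0, 0, -77]}, {"xyz": [0.13, -0.29, 0.19], "twist": [0, 0, -84]}], "fingers": 255}}

```text
time: 1.1
tool_pos: [0.3484, 0.2131, 0.3952]
ee_rot: [-1.571, 0.0, -0.309]
wrist_force: [0.4, 0.3, 0.6]
width: 0.0175
```

Emit:
{"method": "step_arm", "body": {"commands": [{"xyz": [0.02, -0.035, 0], "twist": [0, 0, -7]}, {"xyz": [0.035, -0.07, 0], "twist": [0, 0, -14]}, {"xyz": [0.05, -0.105, 0], "twist": [0, 0, -21]}, {"xyz": [0.065, -0.14, 0], "twist": [0, 0, -28]}, {"xyz": [0.08, -0.175, 0], "twist": [0, 0, -35]}, {"xyz": [0.095, -0.21, 0], "twist": [0, 0, -42]}, {"xyz": [0.11, -0.24, 0], "twist": [0, 0, -49]}, {"xyz": [0.12, -0.265, 0], "twist": [0, 0, -56]}, {"xyz": [0.12, -0.265, 0], "twist": [0, 0, -60.8]}, {"xyz": [0.12, -0.265, 0], "twist": [0, 0, -60.8]}]}}

```text
time: 1.93
tool_pos: [0.4684, -0.0516, 0.394]
ee_rot: [-1.574, 0.001, -1.369]
wrist_force: [-0.2, 0.4, -0.7]
width: 0.0005
```

Emit:
{"method": "step_arm", "body": {"commands": [{"xyz": [0, 0, 0], "twist": [1.4, -6.9, 0]}, {"xyz": [0, 0, 0], "twist": [2.8, -13.7, 0]}, {"xyz": [0, 0, 0], "twist": [4.2, -20.6, 0]}, {"xyz": [0, 0, 0], "twist": [5.6, -27.4, 0]}, {"xyz": [0, 0, 0], "twist": [7, -34.3, 0]}, {"xyz": [0, 0, 0], "twist": [8, -39.2, 0]}, {"xyz": [0, 0, 0], "twist": [8, -39.2, 0]}]}}

```text
time: 2.52
tool_pos: [0.4651, -0.0494, 0.3919]
ee_rot: [-0.874, -0.002, -1.366]
wrist_force: [0.7, 1.0, -0.7]
width: 0.0006
```

```bash
cat > s.py <<'E'
from h import *
import sys
from scipy.spatial.transform import Rotation as Rn
O=np.array([.6638,-.1034,0]);Y=np.radians(11.5);C=Rn.from_euler('z',Y).as_matrix()
o=robot.get_obs();r=Rn.from_euler('xyz',o['ee_rot']).as_matrix()
print('t',o['time'],'tcp',o['tool_pos'].round(4) if hasattr(o['tool_pos'],'round') else o['tool_pos'],'cab mm',((np.array(o['tool_pos'])-O)@C*1000).round(1),'F',np.round(o['wrist_force'],1),'Fcab',(np.array(o['wrist_force'])@C).round(1))
print('fing dir cab',(r[:,1]@C).round(3),'jaw cab',(r[:,0]@C).round(3),'q',np.round(o['joint_positions'],2))
for n in sys.argv[1:]:
    name,tag=n.split(':');p,d=robot.snapshot(name);np.savez(f'{name}{tag}.npz',p=p,d=d)
    b=(200,120,380,320) if name=='side' else (230,60,400,230)
    save(f"pics/{name}{tag}.png",p,b,2.9)
    X=cloud(name,d);k,l,st,ce=cv2.connectedComponentsWithStats(blue(p))
    for i in range(1,k):
        if st[i,4]>8:
            q=X[l==i]; q=(q-O)@C*1000; m=np.median(q,0)
            if abs(m[0])>150: continue
            print(name,st[i,4],'grip cab mm',m.round(1),'top z',q[:,2].max().round())
E
python3 s.py side:1
```

```text
t 2.5167 tcp [ 0.4651 -0.0494  0.3919] cab mm [-183.9   92.5  391.9] F [ 0.7  1.  -0.7] Fcab [ 0.9  0.8 -0.7]
fing dir cab [ 0.642  0.001 -0.767] jaw cab [ 0.004 -1.     0.002] q [-0.59 -0.56  1.68  0.47  1.5   0.87]
side 87 grip cab mm [-48.8  60.4 192.7] top z 928.0
side 98 grip cab mm [-47.  -79.1 192.7] top z 206.0
```

Emit:
{"method": "step_arm", "body": {"commands": [{"xyz": [0.015, 0, -0.036], "twist": [0, 0, 0]}, {"xyz": [0.03, 0, -0.072], "twist": [0, 0, 0]}, {"xyz": [0.045, 0, -0.108], "twist": [0, 0, 0]}, {"xyz": [0.06, -0.001, -0.144], "twist": [0, 0, 0]}, {"xyz": [0.075, -0.001, -0.18], "twist": [0, 0, 0]}, {"xyz": [0.09, -0.002, -0.21], "twist": [0, 0, 0]}, {"xyz": [0.1, -0.002, -0.232], "twist": [0, 0, 0]}, {"xyz": [0.1, -0.002, -0.232], "twist": [0, 0, 0]}, {"xyz": [0.1, -0.002, -0.232], "twist": [0, 0, 0]}]}}

```text
time: 3.32
tool_pos: [0.5687, -0.0506, 0.1626]
ee_rot: [-0.876, -0.002, -1.362]
wrist_force: [0.1, 0.2, 0.9]
width: 0.0006
```

```bash
python3 s.py side:2 top:2
```

```text
t 3.3167 tcp [ 0.5687 -0.0506  0.1626] cab mm [-82.7  70.7 162.6] F [0.1 0.2 0.9] Fcab [0.1 0.2 0.9]
fing dir cab [ 0.64   0.004 -0.768] jaw cab [ 0.008 -1.     0.002] q [-0.43 -0.29  1.96  0.49  0.94  0.75]
side 89 grip cab mm [-48.8  60.3 193.6] top z 206.0
side 97 grip cab mm [-47.3 -79.  192.5] top z 928.0
top 67 grip cab mm [-49.1 -67.3 198.6] top z 210.0
top 58 grip cab mm [-51.2  71.8 201.2] top z 209.0
```

View pics/side2.png

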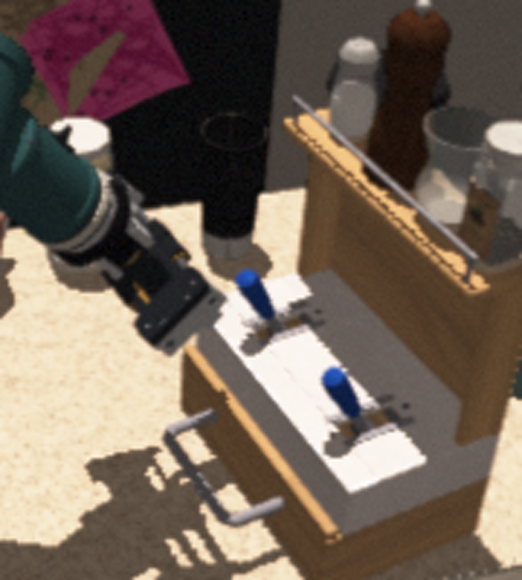

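View pics/top2.png

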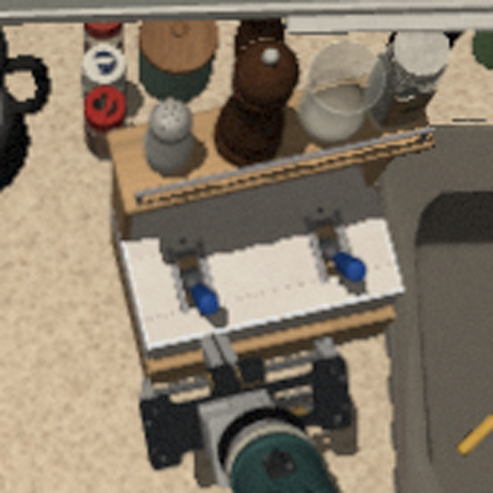

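The finger is lined up in front of the left lever. I'll push gently in small increments and read the force after each.

Emit:
{"method": "step_arm", "body": {"commands": [{"xyz": [0.01, 0.002, -0.002], "twist": [0, 0, 0]}, {"xyz": [0.019, 0.004, -0.003], "twist": [0, 0, 0]}, {"xyz": [0.024, 0.005, -0.003], "twist": [0, 0, 0]}, {"xyz": [0.028, 0.006, -0.003], "twist": [0, 0, 0]}, {"xyz": [0.028, 0.006, -0.003], "twist": [0, 0, 0]}]}}

```text
time: 3.83
tool_pos: [0.5969, -0.046, 0.1615]
ee_rot: [-0.872, -0.004, -1.365]
wrist_force: [-0.7, 0.5, -0.3]
width: 0.0006
```

Emit:
{"method": "step_arm", "body": {"commands": [{"xyz": [0.002, 0.0004, 0.0005], "twist": [0, 0, 0]}, {"xyz": [0.004, 0.0008, 0.001], "twist": [0, 0, 0]}, {"xyz": [0.005, 0.001, 0.0015], "twist": [0, 0, 0]}]}}

```text
time: 4.08
tool_pos: [0.6009, -0.0451, 0.1618]
ee_rot: [-0.873, -0.003, -1.365]
wrist_force: [-3.3, -0.3, 1.1]
width: 0.0002
```

Emit:
{"method": "step_arm", "body": {"commands": [{"xyz": [0.002, 0.0004, 0.0005], "twist": [0, 0, 0]}, {"xyz": [0.004, 0.0008, 0.001], "twist": [0, 0, 0]}, {"xyz": [0.005, 0.001, 0.0015], "twist": [0, 0, 0]}]}}

```text
time: 4.33
tool_pos: [0.6063, -0.0441, 0.1635]
ee_rot: [-0.873, -0.003, -1.366]
wrist_force: [-3.0, -0.3, 0.3]
width: 0.0006
```

Emit:
{"method": "step_arm", "body": {"commands": [{"xyz": [0.002, 0.0004, 0.0005], "twist": [0, 0, 0]}, {"xyz": [0.003, 0.0006, 0.001], "twist": [0, 0, 0]}, {"xyz": [0.003, 0.0006, 0.001], "twist": [0, 0, 0]}]}}

```text
time: 4.58
tool_pos: [0.6094, -0.0434, 0.1647]
ee_rot: [-0.872, -0.004, -1.365]
wrist_force: [-1.7, -0.6, 0.1]
width: 0.0005
```

Emit:
{"method": "step_arm", "body": {"commands": [{"xyz": [0.002, 0.0004, 0.0005], "twist": [0, 0, 0]}, {"xyz": [0.003, 0.0006, 0.001], "twist": [0, 0, 0]}, {"xyz": [0.003, 0.0006, 0.001], "twist": [0, 0, 0]}]}}

```text
time: 4.83
tool_pos: [0.6124, -0.0428, 0.1656]
ee_rot: [-0.872, -0.003, -1.365]
wrist_force: [-1.5, -1.0, 0.2]
width: -0.0
```

Emit:
{"method": "step_arm", "body": {"commands": [{"xyz": [0.002, 0.0004, 0.0005], "twist": [0, 0, 0]}, {"xyz": [0.003, 0.0006, 0.001], "twist": [0, 0, 0]}, {"xyz": [0.003, 0.0006, 0.001], "twist": [0, 0, 0]}]}}

```text
time: 5.08
tool_pos: [0.6153, -0.0422, 0.1666]
ee_rot: [-0.872, -0.003, -1.365]
wrist_force: [-1.1, 0.3, 0.1]
width: 0.0007
```

Emit:
{"method": "step_arm", "body": {"commands": [{"xyz": [0.002, 0.0004, 0.0005], "twist": [0, 0, 0]}, {"xyz": [0.003, 0.0006, 0.001], "twist": [0, 0, 0]}, {"xyz": [0.003, 0.0006, 0.001], "twist": [0, 0, 0]}]}}

```text
time: 5.33
tool_pos: [0.6183, -0.0416, 0.1675]
ee_rot: [-0.872, -0.003, -1.365]
wrist_force: [-0.7, -0.3, 0.5]
width: 0.0006
```

```bash
python3 s.py side:3
```

```text
t 5.3333 tcp [ 0.6183 -0.0416  0.1675] cab mm [-32.2  69.6 167.5] F [-0.7 -0.3  0.5] Fcab [-0.8 -0.2  0.5]
fing dir cab [ 0.643  0.    -0.766] jaw cab [ 0.005 -1.     0.003] q [-0.35 -0.18  1.87  0.45  0.89  0.82]
side 58 grip cab mm [-20.   61.3 199.2] top z 218.0
side 98 grip cab mm [-48.1 -79.3 194.3] top z 209.0
```

The left lever moves freely: its grip has gone from x -49 to -20 mm, past the blocked range. I'll keep pushing it.

Emit:
{"method": "step_arm", "body": {"commands": [{"xyz": [0.004, 0.0008, 0.001], "twist": [0, 0, 0]}, {"xyz": [0.008, 0.0016, 0.002], "twist": [0, 0, 0]}, {"xyz": [0.012, 0.0024, 0.003], "twist": [0, 0, 0]}, {"xyz": [0.016, 0.0032, 0.0035], "twist": [0, 0, 0]}, {"xyz": [0.02, 0.004, 0.0035], "twist": [0, 0, 0]}, {"xyz": [0.024, 0.0048, 0.0035], "twist": [0, 0, 0]}]}}

```text
time: 5.88
tool_pos: [0.6425, -0.0367, 0.1706]
ee_rot: [-0.873, -0.003, -1.365]
wrist_force: [-2.1, 0.0, -0.7]
width: 0.0006
```

Emit:
{"method": "step_arm", "body": {"commands": [{"xyz": [0.003, 0.0006, 0], "twist": [0, 0, 0]}, {"xyz": [0.006, 0.0012, 0], "twist": [0, 0, 0]}, {"xyz": [0.008, 0.0016, 0], "twist": [0, 0, 0]}, {"xyz": [0.008, 0.0016, 0], "twist": [0, 0, 0]}]}}

```text
time: 6.22
tool_pos: [0.6508, -0.0352, 0.1714]
ee_rot: [-0.872, -0.004, -1.366]
wrist_force: [-0.8, -0.1, -1.1]
width: 0.0004
```

```bash
python3 s.py side:4
```

```text
t 6.2167 tcp [ 0.6508 -0.0352  0.1714] cab mm [  0.8  69.4 171.4] F [-0.8 -0.1 -1.1] Fcab [-0.8  0.  -1.1]
fing dir cab [ 0.644  0.    -0.765] jaw cab [ 0.005 -1.     0.004] q [-0.31 -0.11  1.8   0.43  0.87  0.87]
side 84 grip cab mm [ 19.6  61.9 187.5] top z 209.0
side 97 grip cab mm [-47.5 -79.6 192.9] top z 928.0
```

Emit:
{"method": "step_arm", "body": {"commands": [{"xyz": [0.002, 0.0004, -0.0003], "twist": [0, 0, 0]}, {"xyz": [0.004, 0.0008, -0.0006], "twist": [0, 0, 0]}, {"xyz": [0.005, 0.001, -0.0009], "twist": [0, 0, 0]}, {"xyz": [0.005, 0.001, -0.0009], "twist": [0, 0, 0]}]}}

```text
time: 6.6
tool_pos: [0.6554, -0.0343, 0.1702]
ee_rot: [-0.872, -0.004, -1.366]
wrist_force: [-0.9, 0.1, -0.3]
width: 0.0004
```

Emit:
{"method": "step_arm", "body": {"commands": [{"xyz": [0.001, 0.0002, -0.0003], "twist": [0, 0, 0]}, {"xyz": [0.002, 0.0004, -0.0006], "twist": [0, 0, 0]}, {"xyz": [0.003, 0.0006, -0.0009], "twist": [0, 0, 0]}]}}

```text
time: 6.85
tool_pos: [0.6582, -0.0337, 0.1692]
ee_rot: [-0.873, -0.003, -1.366]
wrist_force: [-1.1, -0.6, -0.4]
width: 0.0006
```

```bash
python3 s.py side:5 top:5
```

```text
t 6.85 tcp [ 0.6582 -0.0337  0.1692] cab mm [  8.4  69.4 169.2] F [-1.1 -0.6 -0.4] Fcab [-1.2 -0.4 -0.4]
fing dir cab [ 0.643  0.    -0.766] jaw cab [ 0.005 -1.     0.003] q [-0.31 -0.1   1.79  0.42  0.86  0.88]
side 88 grip cab mm [ 28.3  61.7 183.3] top z 206.0
side 95 grip cab mm [-48.2 -79.7 193.9] top z 207.0
top 65 grip cab mm [-49.8 -66.8 199.6] top z 1291.0
```

Emit:
{"method": "step_arm", "body": {"commands": [{"xyz": [0.001, 0.0002, -0.0003], "twist": [0, 0, 0]}, {"xyz": [0.002, 0.0004, -0.0006], "twist": [0, 0, 0]}]}}

```text
time: 7.12
tool_pos: [0.66, -0.0333, 0.1685]
ee_rot: [-0.873, -0.003, -1.365]
wrist_force: [-5.2, -0.8, 1.5]
width: 0.0
```

Emit:
{"method": "step_arm", "body": {"commands": [{"xyz": [0.001, 0.0002, -0.0003], "twist": [0, 0, 0]}, {"xyz": [0.002, 0.0004, -0.0006], "twist": [0, 0, 0]}]}}

```text
time: 7.28
tool_pos: [0.6609, -0.0331, 0.168]
ee_rot: [-0.875, -0.004, -1.364]
wrist_force: [-18.4, -3.4, 8.9]
width: 0.0005
```

The left lever is at its back stop: the force jumped to 18 N. I'll back off, check it, and move over to the right lever.

Emit:
{"method": "step_arm", "body": {"commands": [{"xyz": [-0.01, -0.002, 0.002], "twist": [0, 0, 0]}, {"xyz": [-0.04, -0.008, 0.004], "twist": [0, 0, 0]}, {"xyz": [-0.075, -0.015, 0.004], "twist": [0, 0, 0]}, {"xyz": [-0.098, -0.02, 0.004], "twist": [0, 0, 0]}, {"xyz": [-0.092, -0.055, 0], "twist": [0, 0, 0]}, {"xyz": [-0.084, -0.092, -0.004], "twist": [0, 0, 0]}, {"xyz": [-0.076, -0.129, -0.006], "twist": [0, 0, 0]}, {"xyz": [-0.07, -0.157, -0.008], "twist": [0, 0, 0]}, {"xyz": [-0.07, -0.157, -0.008], "twist": [0, 0, 0]}, {"xyz": [-0.07, -0.157, -0.008], "twist": [0, 0, 0]}]}}

```text
time: 8.12
tool_pos: [0.5923, -0.1915, 0.1599]
ee_rot: [-0.872, -0.003, -1.368]
wrist_force: [0.3, -0.2, -0.4]
width: 0.0006
```

```bash
python3 s.py side:6 top:6
```

```text
t 8.1167 tcp [ 0.5923 -0.1915  0.1599] cab mm [-87.7 -72.1 159.9] F [ 0.3 -0.2 -0.4] Fcab [ 0.2 -0.2 -0.4]
fing dir cab [ 0.643 -0.001 -0.766] jaw cab [ 0.002 -1.     0.003] q [-0.7  -0.1   1.81  0.62  1.04  0.46]
side 115 grip cab mm [ 26.7  62.8 184.2] top z 205.0
side 95 grip cab mm [-47.8 -79.2 192.2] top z 207.0
top 66 grip cab mm [-49.3 -66.8 199.1] top z 209.0
```

View pics/side6.png

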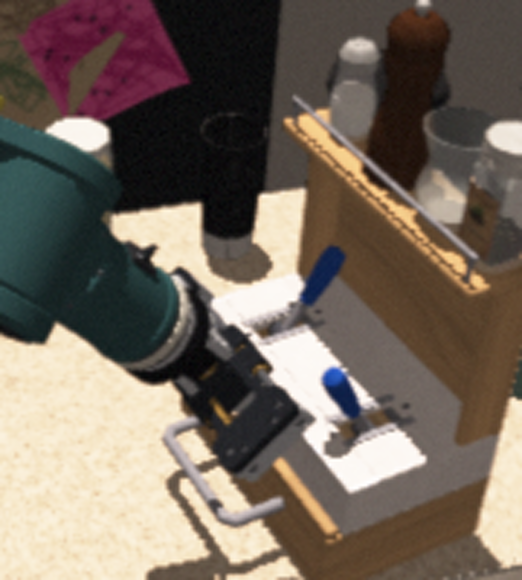

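The left lever now leans back, with its grip near (325,275) in the crop. The right lever, near (338,390), is still forward. I'll push the right one the same way.

Emit:
{"method": "step_arm", "body": {"commands": [{"xyz": [0.01, 0.003, 0], "twist": [0, 0, 0]}, {"xyz": [0.02, 0.005, 0], "twist": [0, 0, 0]}, {"xyz": [0.026, 0.006, 0.001], "twist": [0, 0, 0]}, {"xyz": [0.031, 0.007, 0.001], "twist": [0, 0, 0]}, {"xyz": [0.034, 0.008, 0.001], "twist": [0, 0, 0]}, {"xyz": [0.034, 0.008, 0.001], "twist": [0, 0, 0]}]}}

```text
time: 8.72
tool_pos: [0.6266, -0.181, 0.1607]
ee_rot: [-0.873, -0.003, -1.364]
wrist_force: [0.0, 0.3, -0.0]
width: 0.0007
```

Emit:
{"method": "step_arm", "body": {"commands": [{"xyz": [0.002, 0.0004, 0.0005], "twist": [0, 0, 0]}, {"xyz": [0.004, 0.0008, 0.001], "twist": [0, 0, 0]}, {"xyz": [0.005, 0.001, 0.0015], "twist": [0, 0, 0]}]}}

```text
time: 8.97
tool_pos: [0.6309, -0.1808, 0.1621]
ee_rot: [-0.873, -0.003, -1.365]
wrist_force: [-1.2, 0.4, -0.3]
width: 0.0005
```

Emit:
{"method": "step_arm", "body": {"commands": [{"xyz": [0.002, 0.0004, 0.0005], "twist": [0, 0, 0]}, {"xyz": [0.004, 0.0008, 0.001], "twist": [0, 0, 0]}, {"xyz": [0.005, 0.001, 0.0015], "twist": [0, 0, 0]}]}}

```text
time: 9.22
tool_pos: [0.6363, -0.1801, 0.1642]
ee_rot: [-0.872, -0.004, -1.366]
wrist_force: [-2.3, -0.0, 0.1]
width: 0.0004
```

Emit:
{"method": "step_arm", "body": {"commands": [{"xyz": [0.002, 0.0004, 0.0005], "twist": [0, 0, 0]}, {"xyz": [0.004, 0.0008, 0.001], "twist": [0, 0, 0]}, {"xyz": [0.005, 0.001, 0.0015], "twist": [0, 0, 0]}]}}

```text
time: 9.47
tool_pos: [0.6415, -0.1791, 0.1659]
ee_rot: [-0.872, -0.004, -1.366]
wrist_force: [-1.6, -0.2, 0.6]
width: 0.0003
```

```bash
python3 s.py side:7
```

```text
t 9.4667 tcp [ 0.6415 -0.1791  0.1659] cab mm [-36.9 -69.7 165.9] F [-1.6 -0.2  0.6] Fcab [-1.6  0.1  0.6]
fing dir cab [ 0.643 -0.    -0.766] jaw cab [ 0.004 -1.     0.004] q [-0.61 -0.02  1.73  0.59  1.    0.54]
side 115 grip cab mm [ 26.6  62.7 185.1] top z 928.0
side 55 grip cab mm [-28.6 -75.6 211. ] top z 215.0
```

Emit:
{"method": "step_arm", "body": {"commands": [{"xyz": [0.002, 0.0004, 0.0005], "twist": [0, 0, 0]}, {"xyz": [0.004, 0.0008, 0.001], "twist": [0, 0, 0]}, {"xyz": [0.005, 0.001, 0.0015], "twist": [0, 0, 0]}]}}

```text
time: 9.77
tool_pos: [0.6465, -0.178, 0.1672]
ee_rot: [-0.872, -0.004, -1.366]
wrist_force: [-1.7, -1.3, -0.3]
width: 0.0003
```

Emit:
{"method": "step_arm", "body": {"commands": [{"xyz": [0.004, 0.0008, 0.001], "twist": [0, 0, 0]}, {"xyz": [0.008, 0.0016, 0.002], "twist": [0, 0, 0]}, {"xyz": [0.012, 0.0024, 0.003], "twist": [0, 0, 0]}, {"xyz": [0.016, 0.0032, 0.0035], "twist": [0, 0, 0]}, {"xyz": [0.02, 0.004, 0.0035], "twist": [0, 0, 0]}, {"xyz": [0.024, 0.0048, 0.0035], "twist": [0, 0, 0]}]}}

```text
time: 10.27
tool_pos: [0.6704, -0.1728, 0.17]
ee_rot: [-0.873, -0.003, -1.365]
wrist_force: [-1.1, 0.0, -0.6]
width: 0.0005
```

Emit:
{"method": "step_arm", "body": {"commands": [{"xyz": [0.003, 0.0006, 0], "twist": [0, 0, 0]}, {"xyz": [0.006, 0.0012, 0], "twist": [0, 0, 0]}, {"xyz": [0.008, 0.0016, 0], "twist": [0, 0, 0]}, {"xyz": [0.008, 0.0016, 0], "twist": [0, 0, 0]}]}}

```text
time: 10.6
tool_pos: [0.6786, -0.1712, 0.1706]
ee_rot: [-0.872, -0.003, -1.365]
wrist_force: [-1.3, 0.1, -0.4]
width: 0.0005
```

```bash
python3 s.py side:8
```

```text
t 10.6 tcp [ 0.6786 -0.1712  0.1706] cab mm [  1.  -69.4 170.6] F [-1.3  0.1 -0.4] Fcab [-1.3  0.4 -0.4]
fing dir cab [ 0.643  0.001 -0.766] jaw cab [ 0.005 -1.     0.003] q [-0.55  0.04  1.65  0.56  0.98  0.6 ]
side 60 grip cab mm [ 32.4  62.5 194.6] top z 928.0
side 47 grip cab mm [ 24.5 -76.5 205.1] top z 211.0
```

Emit:
{"method": "step_arm", "body": {"commands": [{"xyz": [0.002, 0.0004, -0.0003], "twist": [0, 0, 0]}, {"xyz": [0.004, 0.0008, -0.0006], "twist": [0, 0, 0]}, {"xyz": [0.005, 0.001, -0.0009], "twist": [0, 0, 0]}, {"xyz": [0.005, 0.001, -0.0009], "twist": [0, 0, 0]}]}}

```text
time: 10.98
tool_pos: [0.6833, -0.1704, 0.1696]
ee_rot: [-0.872, -0.003, -1.365]
wrist_force: [-1.5, 0.4, 0.5]
width: 0.0007
```

Emit:
{"method": "step_arm", "body": {"commands": [{"xyz": [0.001, 0.0002, -0.0003], "twist": [0, 0, 0]}, {"xyz": [0.002, 0.0004, -0.0006], "twist": [0, 0, 0]}, {"xyz": [0.0025, 0.0005, -0.0009], "twist": [0, 0, 0]}]}}

```text
time: 11.23
tool_pos: [0.6857, -0.1699, 0.1687]
ee_rot: [-0.872, -0.003, -1.366]
wrist_force: [-2.2, 0.6, -0.2]
width: 0.0007
```

Emit:
{"method": "step_arm", "body": {"commands": [{"xyz": [0.001, 0.0002, -0.0003], "twist": [0, 0, 0]}, {"xyz": [0.002, 0.0004, -0.0006], "twist": [0, 0, 0]}]}}

```text
time: 11.4
tool_pos: [0.6877, -0.1695, 0.1681]
ee_rot: [-0.873, -0.003, -1.366]
wrist_force: [-1.4, 0.8, 0.9]
width: 0.0004
```

Emit:
{"method": "step_arm", "body": {"commands": [{"xyz": [0.001, 0.0002, -0.0003], "twist": [0, 0, 0]}, {"xyz": [0.002, 0.0004, -0.0006], "twist": [0, 0, 0]}]}}

```text
time: 11.57
tool_pos: [0.689, -0.1693, 0.1675]
ee_rot: [-0.874, -0.004, -1.365]
wrist_force: [-12.6, -1.3, 5.5]
width: 0.0006
```

Both levers are at their stops. I'll retreat, lean the tool up to 20°, and check the levers and handle.

Emit:
{"method": "step_arm", "body": {"commands": [{"xyz": [-0.012, -0.002, 0.001], "twist": [0, 0, 0]}, {"xyz": [-0.045, -0.009, 0.002], "twist": [0, 0, 0]}, {"xyz": [-0.083, -0.017, 0.01], "twist": [0, 0, 0]}, {"xyz": [-0.12, -0.024, 0.03], "twist": [0, 0, 0]}, {"xyz": [-0.158, -0.032, 0.045], "twist": [-1.3, 6.5, 0]}, {"xyz": [-0.165, 0, 0.06], "twist": [-2.6, 13, 0]}, {"xyz": [-0.172, 0.036, 0.06], "twist": [-4, 19.6, 0]}, {"xyz": [-0.172, 0.036, 0.06], "twist": [-4, 19.6, 0]}, {"xyz": [-0.172, 0.036, 0.06], "twist": [-4, 19.6, 0]}]}}

```text
time: 12.32
tool_pos: [0.5193, -0.1302, 0.2299]
ee_rot: [-1.217, -0.004, -1.358]
wrist_force: [-0.2, -0.6, -1.2]
width: -0.0
```

```bash
python3 s.py side:9 top:9; python3 - <<'E'
from h import *
exec(open('s.py').read().split("o=robot")[0].split("import sys")[1])
for n in("side","top"):
    z=np.load(n+"0.npz");p,d=z['p'],z['d'];X=(cloud(n,d)-O)@C*1000
    m=(abs(X[...,2]-55)<8)&(X[...,0]>-160)&(X[...,0]<-125)&(abs(X[...,1])<80)
    q=X[m]; print(n,len(q),np.median(q,0).round(1),np.percentile(q,[3,97],0).round(1).tolist())
    a=q[abs(q[:,1])<35];print('yaw resid deg',np.degrees(np.polyfit(a[:,1],a[:,0],1)[0]).round(2), 'x mean',a[:,0].mean().round(1))
E
```

```text
t 12.3167 tcp [ 0.5193 -0.1302  0.2299] cab mm [-146.9    2.5  229.9] F [-0.2 -0.6 -1.2] Fcab [-0.3 -0.5 -1.2]
fing dir cab [ 0.346  0.    -0.938] jaw cab [ 0.012 -1.     0.004] q [-0.5  -0.19  1.63  0.23  1.43  0.86]
side 117 grip cab mm [ 26.6  63.  183.2] top z 203.0
side 153 grip cab mm [ 26.9 -75.9 183.4] top z 928.0
side 203 [-137.    -8.5   56.8] [[-141.9, -65.5, 50.9], [-127.4, 54.9, 60.2]]
yaw resid deg 0.25 x mean -137.6
top 177 [-136.5   -3.1   57.2] [[-142.4, -62.8, 52.3], [-127.8, 57.1, 61.8]]
yaw resid deg 0.09 x mean -137.4
```

View pics/side9.png

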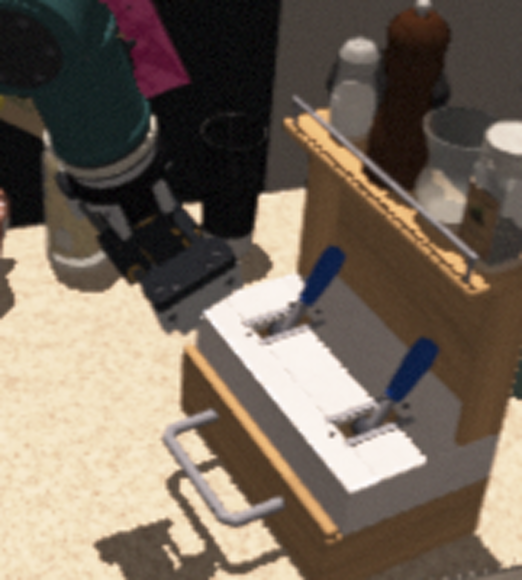

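Both levers are fully back, at mirror-equal grip positions, and the handle bar sits at x ≈ -138 as expected. I'll lower the shut fingers into the gap behind the bar.

Emit:
{"method": "step_arm", "body": {"commands": [{"xyz": [0.021, 0.002, 0], "twist": [0, 0, 0]}, {"xyz": [0.042, 0.004, 0], "twist": [0, 0, 0]}, {"xyz": [0.042, 0.004, -0.03], "twist": [0, 0, 0]}, {"xyz": [0.042, 0.004, -0.06], "twist": [0, 0, 0]}, {"xyz": [0.042, 0.004, -0.09], "twist": [0, 0, 0]}, {"xyz": [0.042, 0.004, -0.11], "twist": [0, 0, 0]}, {"xyz": [0.042, 0.004, -0.12], "twist": [0, 0, 0]}, {"xyz": [0.042, 0.004, -0.12], "twist": [0, 0, 0]}]}}

```text
time: 13.08
tool_pos: [0.5567, -0.1299, 0.1028]
ee_rot: [-1.228, 0.003, -1.368]
wrist_force: [-0.1, -0.2, 1.0]
width: 0.0004
```

```bash
python3 s.py
```

```text
t 13.0833 tcp [ 0.5567 -0.1299  0.1028] cab mm [-110.2   -4.6  102.8] F [-0.1 -0.2  1. ] Fcab [-0.1 -0.2  1. ]
fing dir cab [ 0.336  0.004 -0.942] jaw cab [ 0.002 -1.    -0.003] q [-0.46 -0.04  1.75  0.23  1.17  0.85]
```

Emit:
{"method": "step_arm", "body": {"commands": [{"xyz": [0.004, 0.001, -0.015], "twist": [0, 0, 0]}, {"xyz": [0.004, 0.001, -0.03], "twist": [0, 0, 0]}, {"xyz": [0.004, 0.001, -0.045], "twist": [0, 0, 0]}, {"xyz": [0.004, 0.001, -0.06], "twist": [0, 0, 0]}, {"xyz": [0.004, 0.001, -0.072], "twist": [0, 0, 0]}, {"xyz": [0.004, 0.001, -0.072], "twist": [0, 0, 0]}]}}

```text
time: 13.58
tool_pos: [0.5625, -0.1287, 0.034]
ee_rot: [-1.224, -0.0, -1.366]
wrist_force: [0.3, -0.0, -0.9]
width: 0.0006
```

```bash
python3 s.py side:10
```

```text
t 13.5833 tcp [ 0.5625 -0.1287  0.034 ] cab mm [-104.3   -4.6   34. ] F [ 0.3 -0.  -0.9] Fcab [ 0.3 -0.1 -0.9]
fing dir cab [ 0.34   0.001 -0.94 ] jaw cab [ 0.004 -1.     0.   ] q [-0.45  0.04  1.82  0.25  1.02  0.81]
side 117 grip cab mm [ 26.7  63.1 183.8] top z 928.0
side 154 grip cab mm [ 27.4 -76.1 184.2] top z 928.0
```

View pics/side10.png

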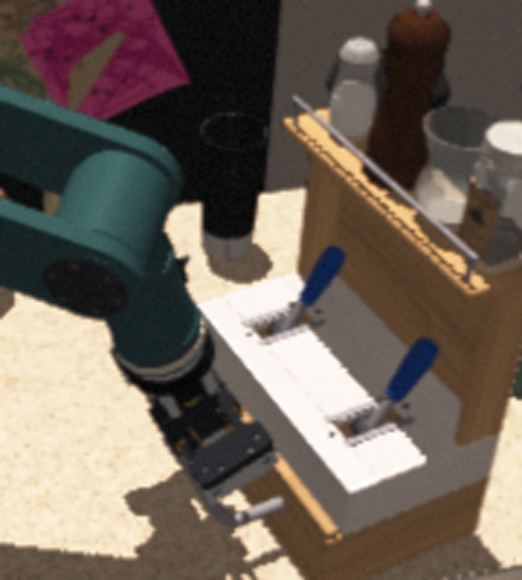

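The fingers are in the gap behind the bar, with no contact force. I'll pull slowly.

Emit:
{"method": "step_arm", "body": {"commands": [{"xyz": [-0.005, -0.001, 0], "twist": [0, 0, 0]}, {"xyz": [-0.009, -0.0018, 0], "twist": [0, 0, 0]}, {"xyz": [-0.012, -0.0024, 0], "twist": [0, 0, 0]}, {"xyz": [-0.015, -0.003, 0], "twist": [0, 0, 0]}, {"xyz": [-0.018, -0.0036, 0], "twist": [0, 0, 0]}, {"xyz": [-0.021, -0.0042, 0], "twist": [0, 0, 0]}]}}

```text
time: 14.13
tool_pos: [0.5433, -0.1329, 0.0369]
ee_rot: [-1.219, -0.004, -1.365]
wrist_force: [1.5, -0.8, 1.4]
width: 0.0008
```

Emit:
{"method": "step_arm", "body": {"commands": [{"xyz": [-0.004, -0.0008, 0], "twist": [0, 0, 0]}, {"xyz": [-0.008, -0.0016, 0], "twist": [0, 0, 0]}, {"xyz": [-0.012, -0.0024, 0], "twist": [0, 0, 0]}, {"xyz": [-0.015, -0.003, 0], "twist": [0, 0, 0]}, {"xyz": [-0.015, -0.003, 0], "twist": [0, 0, 0]}]}}

```text
time: 14.55
tool_pos: [0.5265, -0.1352, 0.0349]
ee_rot: [-1.223, -0.001, -1.365]
wrist_force: [0.1, 0.0, -0.1]
width: 0.0006
```

```bash
python3 s.py side:11
```

```text
t 14.55 tcp [ 0.5265 -0.1352  0.0349] cab mm [-140.9   -3.8   34.9] F [ 0.1  0.  -0.1] Fcab [ 0.1  0.  -0.1]
fing dir cab [ 0.341  0.001 -0.94 ] jaw cab [ 0.005 -1.     0.001] q [-0.5  -0.04  1.89  0.26  1.03  0.76]
side 116 grip cab mm [ 26.   63.2 183. ] top z 928.0
side 154 grip cab mm [ 26.7 -76.  183.8] top z 204.0
```

View pics/side11.png

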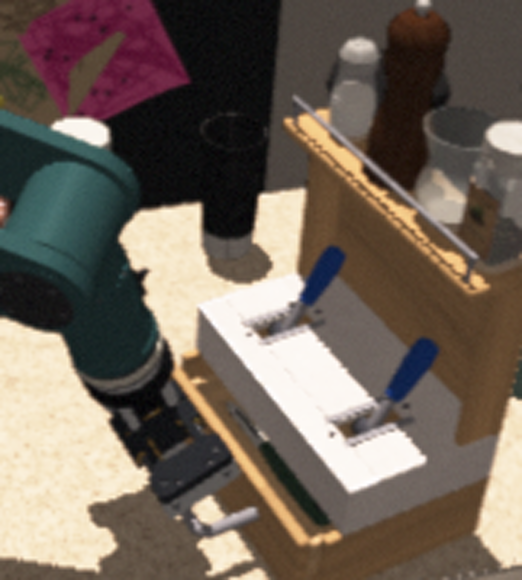

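The drawer is opening (the tray and its contents show in front of the console) and the levers haven't moved. I'll pull on to the end stop.

Emit:
{"method": "step_arm", "body": {"commands": [{"xyz": [-0.004, -0.0008, 0], "twist": [0, 0, 0]}, {"xyz": [-0.008, -0.0016, 0], "twist": [0, 0, 0]}, {"xyz": [-0.012, -0.0024, 0], "twist": [0, 0, 0]}, {"xyz": [-0.016, -0.0032, 0], "twist": [0, 0, 0]}, {"xyz": [-0.02, -0.004, 0], "twist": [0, 0, 0]}, {"xyz": [-0.024, -0.0048, 0], "twist": [0, 0, 0]}, {"xyz": [-0.028, -0.0056, 0], "twist": [0, 0, 0]}, {"xyz": [-0.032, -0.0064, 0], "twist": [0, 0, 0]}, {"xyz": [-0.036, -0.0072, 0], "twist": [0, 0, 0]}, {"xyz": [-0.039, -0.0078, 0], "twist": [0, 0, 0]}, {"xyz": [-0.039, -0.0078, 0], "twist": [0, 0, 0]}]}}

```text
time: 15.52
tool_pos: [0.4879, -0.1433, 0.0353]
ee_rot: [-1.222, -0.002, -1.365]
wrist_force: [-0.9, -1.2, -0.7]
width: 0.0008
```

Emit:
{"method": "step_arm", "body": {"commands": [{"xyz": [-0.002, -0.0004, 0], "twist": [0, 0, 0]}, {"xyz": [-0.004, -0.0008, 0], "twist": [0, 0, 0]}, {"xyz": [-0.004, -0.0008, 0], "twist": [0, 0, 0]}]}}

```text
time: 15.77
tool_pos: [0.4843, -0.1441, 0.0355]
ee_rot: [-1.222, -0.002, -1.365]
wrist_force: [0.7, 1.1, 0.4]
width: 0.0008
```

Emit:
{"method": "step_arm", "body": {"commands": [{"xyz": [-0.002, -0.0004, 0], "twist": [0, 0, 0]}, {"xyz": [-0.003, -0.0006, 0], "twist": [0, 0, 0]}, {"xyz": [-0.003, -0.0006, 0], "twist": [0, 0, 0]}]}}

```text
time: 16.02
tool_pos: [0.4815, -0.1447, 0.0355]
ee_rot: [-1.222, -0.002, -1.365]
wrist_force: [-0.6, 0.2, 0.9]
width: 0.0007
```

```bash
python3 s.py side:12 top:12; python3 - <<'E'
from h import *
exec(open('s.py').read().split("o=robot")[0].split("import sys")[1])
for n in("side","top"):
    z=np.load(n+"12.npz");p,d=z['p'],z['d'];X=(cloud(n,d)-O)@C*1000
    m=(abs(X[...,2]-80)<8)&(X[...,0]>-185)&(X[...,0]<-75)&(abs(X[...,1])<125)&(abs(X[...,1])>95)
    q=X[m]; print(n,len(q),np.percentile(q,[3,50,97],0).round(1).tolist())
E
```

```text
t 16.0167 tcp [ 0.4815 -0.1447  0.0355] cab mm [-186.9   -4.1   35.5] F [-0.6  0.2  0.9] Fcab [-0.5  0.3  0.9]
fing dir cab [ 0.342  0.    -0.94 ] jaw cab [ 0.005 -1.     0.002] q [-0.58 -0.13  1.97  0.28  1.06  0.68]
side 115 grip cab mm [ 26.3  63.2 184.4] top z 928.0
side 153 grip cab mm [ 26.8 -76.1 182.8] top z 928.0
side 107 [[-155.3, -123.0, 73.2], [-150.2, -102.3, 83.0], [-78.2, 118.8, 86.2]]
top 98 [[-156.3, -123.9, 73.2], [-148.9, -0.3, 82.6], [-77.8, 123.3, 86.9]]
```

The drawer front is at about x -155, so it is roughly 70 mm out. I'll do a few more millimetres.

Emit:
{"method": "step_arm", "body": {"commands": [{"xyz": [-0.002, -0.0004, 0], "twist": [0, 0, 0]}, {"xyz": [-0.003, -0.0006, 0], "twist": [0, 0, 0]}, {"xyz": [-0.003, -0.0006, 0], "twist": [0, 0, 0]}]}}

```text
time: 16.37
tool_pos: [0.479, -0.1452, 0.0358]
ee_rot: [-1.221, -0.002, -1.365]
wrist_force: [2.7, -0.1, -1.2]
width: 0.0006
```

Emit:
{"method": "step_arm", "body": {"commands": [{"xyz": [-0.001, -0.0002, 0], "twist": [0, 0, 0]}, {"xyz": [-0.002, -0.0004, 0], "twist": [0, 0, 0]}]}}

```text
time: 16.53
tool_pos: [0.4787, -0.1454, 0.0365]
ee_rot: [-1.217, -0.002, -1.366]
wrist_force: [10.3, 2.3, -2.9]
width: 0.0008
```

End stop reached at 10 N. I'll ease forward into the gap and lift out.

Emit:
{"method": "step_arm", "body": {"commands": [{"xyz": [0.005, 0.001, 0], "twist": [0, 0, 0]}, {"xyz": [0.012, 0.0024, 0], "twist": [0, 0, 0]}, {"xyz": [0.012, 0.0024, 0], "twist": [0, 0, 0]}, {"xyz": [0.011, 0.0024, 0.015], "twist": [0, 0, 0]}, {"xyz": [0.01, 0.0024, 0.03], "twist": [0, 0, 0]}, {"xyz": [0.009, 0.0024, 0.045], "twist": [0, 0, 0]}, {"xyz": [0.008, 0.0024, 0.07], "twist": [0, 0, 0]}, {"xyz": [0.005, 0.0024, 0.1], "twist": [0, 0, 0]}, {"xyz": [-0.02, 0, 0.13], "twist": [0, 0, 0]}, {"xyz": [-0.05, 0, 0.16], "twist": [0, 0, 0]}, {"xyz": [-0.08, 0, 0.19], "twist": [0, 0, 0]}, {"xyz": [-0.08, 0, 0.19], "twist": [0, 0, 0]}]}}

```text
time: 17.53
tool_pos: [0.3959, -0.1472, 0.2328]
ee_rot: [-1.216, -0.012, -1.366]
wrist_force: [0.1, -1.1, -0.2]
width: 0.0003
```

```bash
python3 s.py side:13 top:13; python3 - <<'E'
from h import *
exec(open('s.py').read().split("o=robot")[0].split("import sys")[1])
for n in("side","top"):
    z=np.load(n+"13.npz");p,d=z['p'],z['d'];Xw=cloud(n,d);X=(Xw-O)@C*1000
    m=(abs(X[...,2]-80)<8)&(X[...,0]>-185)&(X[...,0]<-75)&(abs(X[...,1])<125)&(abs(X[...,1])>95)
    q=X[m]; print(n,len(q),np.percentile(q,[3,50,97],0).round(1).tolist())
    m=(abs(X[...,2]-55)<8)&(X[...,0]>-235)&(X[...,0]<-202)&(abs(X[...,1])<35)
    print('bar',m.sum(),np.median(X[m],0).round(1))
    mm=(Xw[...,2]>.05)&(Xw[...,2]<.2)&(Xw[...,0]>.2)&(Xw[...,0]<.75)&(Xw[...,1]>.15)&(Xw[...,1]<.45)
    k,l,st,ce=cv2.connectedComponentsWithStats(mm.astype(np.uint8))
    for i in range(1,k):
        if st[i,4]>60: qq=Xw[l==i]; print(ce[i].round(),st[i,4],qq.min(0).round(3),qq.max(0).round(3))
E
```

```text
t 17.5333 tcp [ 0.3959 -0.1472  0.2328] cab mm [-271.3   10.5  232.8] F [ 0.1 -1.1 -0.2] Fcab [-0.1 -1.1 -0.2]
fing dir cab [ 0.348 -0.01  -0.938] jaw cab [ 0.004 -1.     0.012] q [-0.72 -0.44  1.81  0.28  1.55  0.67]
side 117 grip cab mm [ 26.4  63.1 183.8] top z 206.0
side 152 grip cab mm [ 26.9 -76.2 184.2] top z 928.0
side 118 [[-158.5, -123.3, 73.0], [-153.8, -100.4, 82.8], [-79.0, 120.5, 86.2]]
bar 107 [-213.    -1.5   56.7]
[279. 178.] 787 [0.646 0.209 0.05 ] [0.72  0.291 0.161]
[226. 181.] 947 [0.472 0.229 0.05 ] [0.551 0.307 0.169]
top 105 [[-158.3, -123.3, 73.9], [-151.5, -95.1, 83.0], [-77.7, 123.4, 87.7]]
bar 97 [-212.2   -0.3   57. ]
[196. 144.] 608 [0.643 0.213 0.05 ] [0.717 0.288 0.164]
[188. 203.] 804 [0.471 0.233 0.051] [0.55  0.307 0.17 ]
[197. 249.] 866 [0.334 0.2   0.051] [0.435 0.296 0.11 ]
```

View pics/side13.png

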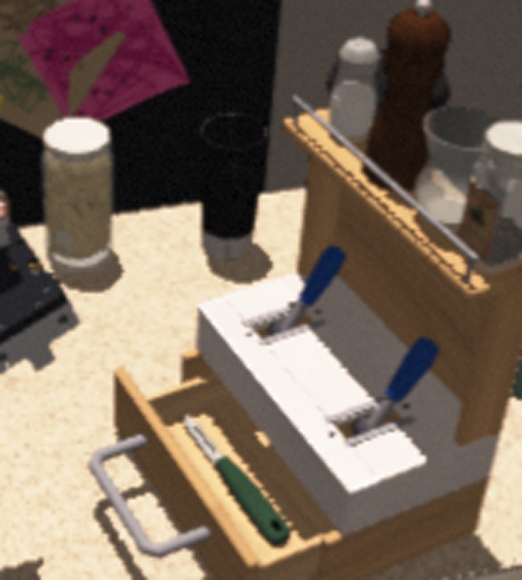

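The drawer is fully out: the bar went from x -137.5 to about -212.5, or 75 mm. Both levers are back, the bystanders haven't moved and the arm is clear, so I'll hand it in.

```bash
python3 -c "
from bench import robot
print(robot.close_job())"
```

```text
the job is handed in; nothing more can be done
None
```

The drawer is fully out, both levers are back, and I handed the job in at about 17.6 s of the 51 s allowed. No verdict came back.

- **Levers:** I tried the left lever first with a gentle push. It moved freely at about 1 to 3 N, so I pushed it to its back stop. The right lever then also went freely to its stop. The highest forces I read were about 21 N on the left stop and 14 N on the right, under the 45 N limit.
- **Drawer:** I hooked the shut fingers behind the bar, pulled to the end stop (about 11 N), then eased off and lifted clear.

**Last checks:**
- The handle bar had moved about 75 mm in both views. The drawer's front edge read a little less, about 73 to 74 mm.
- In the last side view both lever grips stand at the same depth, x about +27 mm, leaning back. The top view could not confirm this, because the shelf hides the grips there.
- The jar and tumbler were within about 2 mm of where they started in both views. The mug, seen only from the top at the end because the arm was in front of it from the side, was also within about 2 mm.
- The arm was clear of everything, with only noise on the wrist force (about 1 N).

No check failed.

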